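# Hold-to-test a bayonet LED lamp

### The arm

A 6-joint arm with a two-finger parallel gripper is mounted at the origin on a cart in front of the work surface, level with it; the furniture and walls round the work are solid. World frame = base frame: x ahead of the robot, y to its left, z up, the work surface at z = 0. Lengths are in m, angles in rad, forces in N, time in s.
With the tool pointing down it reaches from about 0.375 to 0.925 m from the base axis. Payload 5.7 kg.
Tool frame: the origin (TCP) lies at the very end of the fingers, on their centre line; the grasp point (between the pads) lies 19 mm behind it; z points along the fingers, y is the line along which they close (so a half turn about z gives the same grasp; the last joint's range is limited). The gripper opens to 85 mm and grips with 20 to 120 N. Pads are 22 mm wide; open, the fingers measure 114 mm over their backs; the gripper's body (76 mm by 85 mm) begins 54 mm behind the grasp point. The pads swing forward as they close: fully open they stand 13 mm farther back than shut.
Start: joints at [1.226, 0.359, 1.51, -0, 1.272, -0.115], TCP at [0.137, 0.584, 0.231] pointing down, gripper open.
Joint ranges: [-2.97, 2.97], [-1.01, 2.36], [0.21, 2.38], [-0.96, 4.11], [0.2, 2.71], [-2.98, 2.98]. Speed limits (rad/s): [2.39, 2.39, 3.14, 3.14, 3.14, 3.14].

### API

Orientations are given as a unit quaternion [x, y, z, w].
In Python, from bench import * gives the robot as it stands.
- The arm moves only by the shell command python3 -m inch 'ROWS' [FORCE]. ROWS is a JSON list of rows, 1 to 8 of them, each an object with the fields finger_gap (the finger opening in m), dx, dy, dz (the shift in normalised numbers (1 is 0.8 m)), yaw (a turn about the tool's z in normalised numbers (1 is pi rad)); a field left out counts as zero (the opening has to be given); each row is the pose to reach, as a shift and turn from the pose commanded when the command began, along the tool's axes at that moment; what a row does not reach only later rows make up. A row lasts 1/10 s, in which the tool goes at most 0.05 m and 0.15 rad, less where a joint would pass 70% of its speed; a pose out of reach is approached as far as the arm can. The fingers move at their own pace and stop on an object; FORCE is the grip in N (left out, the last holds). Time passes only in rows, so rows that do not move let the fingers close. It prints the time, the measured TCP pose, the force, the opening and the grip force at its end. A shift or turn number past 1, either way, is cut back to 1. Input that does not fit is refused with a message, and nothing moves.
- get_state(): the state, without advancing time (a new reading comes with each control period).
- camera(name): name is "scene" or "top"; returns the picture (400x640x3 uint8, blue, green, red); there is no depth.
- camera_params(name): a dict with "vfov" (degrees; the focal length in pixels is half the picture's height over the tangent of half this angle, whatever the lens; pixels are square), "cx", "cy" (the principal point, pixels), "dist" ([k1, k2, p1, p2, k3] as OpenCV has them; the pictures are not rectified), "T" (4x4, takes a point from camera to world coordinates). Camera axes: x right, y up, looking along -z (the intrinsics and any distortion apply to the point x, -y, -z); pixel columns grow to the right and rows downward; lengths in m; the calibration is good to about 2 mm. A picture is of the moment at which its call begins. camera_params takes no time and is no camera call.
- sign_off(): hands the job in; it is judged then, once.
Trained networks look in the newest picture that a camera, given by its name, has taken for a name from the list of things; names that differ only in an ending like _2 or _b are one class to them, and where a whole thing is asked for, a point or a joint stands for the part that bears it (a point fixed in the world has none). Each returns a list of dicts, best first, with "confidence" (0 to 1); they miss things now and then, are a little off and sometimes report something else, mostly with a low value. They report only what shows in the picture. A call takes as long as a camera call. They do not tell look-alikes from the thing itself.
- look_for(camera, name): "uv" ([column, row] in pixels, amid what is visible of it).
The state is a dict: "time": time; "q": joint angles; "joint_velocities": joint speeds; "joint_efforts": joint torques, N m; "ee_pos": TCP position; "tcp_rot": TCP orientation; "wrist_force": force on the tool from outside, world axes, zero at the start; "wrist_torque": the same for the moment, N m; "gripper_width": finger opening in m; "grip_force": force on a finger pad.
Only numpy, scipy, OpenCV 4.12 (cv2) and the standard library are available. Lean on these libraries where they do the work, as an engineer would, in place of code of your own. Each camera call takes 0.05 s, during which the arm holds its last target. There are 200 camera calls.

### The job

Test the flat-bodied bayonet lamp: lift it out of the wooden tray, push it down into the lamp tester's holder, pins in the keyways, until fully home, and keeping it pressed home turn it clockwise (from above) about a quarter turn to the stop. The holder has no catch and springs back, so finish still gripping the lamp, pressed home and against the stop. Leave the other two lamps standing in the tray.

Things in the scene. Friction and masses are not known exactly. Their poses are not given: they have to be found in the camera images.
- flat_lamp: White LED lamp (loose, about 0.11 kg), flat paddle body above a round metal cap, upright in a tray hole. Origin: centre of the cap's underside; z up its axis, 106 mm tall. Cap 30 mm across, tapered to 18 mm in the lowest 6 mm; white collar 40 mm across from z = 28 to 34 mm; flat body above it. A half turn about z gives the same lamp.
- lamp_grip (a point): Grip point on the flat lamp's axis, 86 mm above its underside and 20 mm below its top; axes as the lamp's. The body here is 24 mm thick along x and 46 mm wide along y, from 34 to 106 mm above the underside: close the fingers along x on its two flat faces.
- lamp_pins (a point): Point on the flat lamp's axis level with the pins, 11 mm above its underside; axes as the lamp's. Two round pins, 6 mm in diameter, stick out of the cap here along +y and -y, tips 20.5 mm from the axis: in line with the body's width.
- tester: Lamp tester, fixed on a 3 mm mat: grey box with black end cheeks, a bright top plate and a needle meter, 134 x 196 x 58 mm (x, y, z), origin at the centre of its underside. On its top stands the lampholder, a black round collar 54 mm in diameter and 36 mm high, its axis at x = -5, y = +45 mm.
- socket_mouth (a point): Centre of the holder's mouth, 97 mm above the bench; axes as the tester's, z up the holder's axis. Bore 34 mm. Two keyways in the 6 mm thick bright lip, at +y and -y, 10 mm wide, reach 23 mm from the axis. Fully home the lamp's underside is 24 mm below the mouth.
- pin_track (a point): Point on the holder's axis level with the floor of the pin track, 16 mm below the mouth; the track under the lip is 10 mm high. Pins turn only clockwise seen from above (the other way is walled off), and from the middle of the keyways to the stop the lamp turns about 1.4 rad.
- centre_contact (a joint): Sprung contact in the middle of the holder, m pressed down: 0 free (13 mm below the mouth), 0.011 with the lamp fully home, 0.007 with the pins up against the lip's underside. Its spring pushes up with 3 N at 0 and about 8.5 N with the lamp home.
- turn_ring (a joint): Ring in the holder carried round by the pins, rad: 0 at rest, grows as the lamp turns clockwise seen from above, 1.25 at the stop; it springs back if let go. The lamp turns about 0.15 rad before its pins meet the ring's dogs. The return spring resists with 0.15 N m at 0 and 0.21 N m at the stop.
- tray: Fixed wooden lamp tray, 86 x 250 x 30 mm, long along its y; origin at the centre of its underside. Three round holes 46 mm in diameter, 20 mm deep, at y = -80, 0 and +80 mm; lamps stand in them, undersides 10 mm above the bench. Which lamp stands in which hole varies.
- globe_lamp: Bystander (loose): white round globe lamp with a screw base, 57 mm in diameter, 106 mm tall, origin at the centre of its underside; stays in the tray.
- spot_lamp: Bystander (loose): grey flared spot lamp with a flat glass front on top and a screw base, 51 mm in diameter, 85 mm tall, origin at the centre of its underside; stays in the tray.
Things that resemble listed ones, but are neither listed nor needed, are in the scene too. Leave any turquoise look-alike of the flat_lamp alone.

How it is judged:
On the way, in this order (a step that is already met when the one before it is completed fails the run):
1. the flat lamp is lifted out of the tray (height (world z) of flat_lamp above 0.04 m and contact force between the fingers and flat_lamp above 2 N), for 0.1 s.
2. the lamp is pushed home, pins in the keyways, not yet turned (value of joint centre_contact above 0.0085 m and horizontal distance between flat_lamp and socket_mouth below 0.004 m and angle between the y axis of flat_lamp and the y axis of socket_mouth, either way round below 0.35 rad and z of flat_lamp in the frame of socket_mouth below -0.021 m), for 0.05 s.
At the end, for the whole second after the job is handed in: The flat lamp is still gripped (over 2 N), steady, upright within 0.12 rad, within 4 mm of the holder's axis, its underside over 21 mm below the mouth, the centre contact pressed over 8.5 mm (home: 24 and 11 mm) and the ring turned over 1.15 of its 1.25 rad (value of joint turn_ring above 1.15 rad and value of joint centre_contact above 0.0085 m and z of flat_lamp in the frame of socket_mouth below -0.021 m and horizontal distance between flat_lamp and socket_mouth below 0.004 m and angle between the y axis of flat_lamp and the y axis of socket_mouth, either way round above 1.15 rad and angle between flat_lamp's own z axis and vertical below 0.12 rad and contact force between the fingers and flat_lamp above 2 N and linear speed of flat_lamp below 0.02 m/s); the arm keeps its last pose, push and grip.
It fails at once if one of the other lamps is knocked about or pulled from the tray (distance of any of globe_lamp, spot_lamp from where it was at the start of the episode above 0.02 m or angle between any of globe_lamp, spot_lamp's own z axis and vertical above 0.6 rad).
It also fails if it takes over 48 s, if anything falls off the work surface, if the arm or the gripper's body presses on something with over 40 N, if the wrist force passes 120 N, or if a joint passes its speed limit or range.

## Working session

There is one attempt and no reset: what is moved stays moved. The work goes in short steps, Python scripts to look and compute and a shell command to move; the robot and the scene stay as the last step left them, time stands still between calls to the robot, and variables do not carry over. Pictures are saved under pics/ and viewed, at most 10 in all, crops included, and the job is handed in when it is done.

```bash
ls; mkdir -p pics; python3 - <<'E'
from bench import *
import cv2,numpy as np
for n in("scene","top"):
    im=camera(n);cv2.imwrite(f"pics/{n}0.png",im);p=camera_params(n);print(n,p["vfov"],p["cx"],p["cy"],p["dist"],np.round(p["T"],3).tolist())
    for t in("flat_lamp","tester","socket_mouth","tray","globe_lamp","spot_lamp"):
        print(t,[(np.round(d["uv"]).tolist(),round(d["confidence"],2)) for d in look_for(n,t)])
s=get_state();print(s)
E
```

```text
pics
scene 44.87944948472298 313.9476684611667 207.36688810923044 [-0.06671443  0.          0.          0.          0.        ] [[0.73, 0.492, -0.475, -0.011], [-0.684, 0.541, -0.49, -0.482], [0.015, 0.682, 0.731, 0.913], [0.0, 0.0, 0.0, 1.0]]
flat_lamp [([248.0, 217.0], 0.84), ([288.0, 190.0], 0.71)]
tester [([386.0, 271.0], 0.97)]
socket_mouth [([386.0, 269.0], 0.91)]
tray [([269.0, 201.0], 0.76), ([289.0, 191.0], 0.24)]
globe_lamp [([261.0, 153.0], 0.68)]
spot_lamp [([272.0, 171.0], 0.89)]
top 53.048628672115825 325.53809356835836 205.42871190494682 [-0.07268467  0.          0.          0.          0.        ] [[-0.0, 0.992, -0.123, 0.397], [-1.0, -0.001, -0.006, 0.07], [-0.007, 0.123, 0.992, 0.933], [0.0, 0.0, 0.0, 1.0]]
flat_lamp [([284.0, 194.0], 0.85), ([279.0, 247.0], 0.77), ([403.0, 178.0], 0.72), ([422.0, 190.0], 0.19)]
tester [([420.0, 187.0], 0.71), ([283.0, 194.0], 0.65)]
socket_mouth [([422.0, 188.0], 0.57)]
tray [([262.0, 197.0], 0.6)]
globe_lamp [([211.0, 179.0], 0.58)]
spot_lamp [([247.0, 186.0], 0.82)]
{'time': 0.7, 'q': array([ 1.22589276e+00,  3.58746968e-01,  1.51036740e+00, -2.29819736e-05,
        1.27245078e+00, -1.15094845e-01]), 'joint_velocities': array([-0.00029812,  0.00097614,  0.00059574, -0.00081873,  0.0001128 ,
        0.00016494]), 'joint_efforts': array([ 2.11591258e-03, -5.27419531e+01, -2.79006851e+01, -1.11609775e-04,
        1.68721446e-03,  2.19468710e-07]), 'ee_pos': array([0.13669002, 0.58423081, 0.23131082]), 'tcp_rot': array([1.14648324e-01, 9.93406141e-01, 1.08863284e-05, 1.38294142e-05]), 'wrist_force': array([0.08160049, 0.54528215, 0.76066821]), 'wrist_torque': array([ 0.01488889,  0.00721306, -0.02702046]), 'grip_force': 0.0, 'gripper_width': 0.085333614197444}
```

View pics/scene0.png

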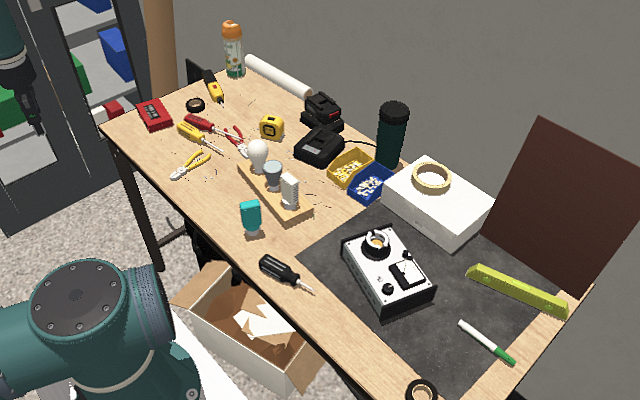

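View pics/top0.png

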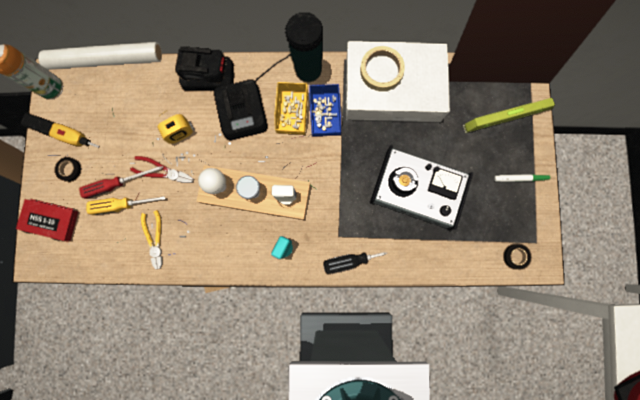

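The scene picture shows the white flat lamp at about (289,192), in the nearest tray hole. The turquoise look-alike stands on the bench at (250,217), the globe is at (258,150), the spot lamp at (272,175) and the tester's holder at (376,243). In the top picture the white lamp is at (284,193), the turquoise one at (282,247), the globe at (212,181), the spot at (248,187) and the holder at (404,181).

Candidates for flat_lamp are the white paddle at top (284,193) and the turquoise paddle at top (282,247). I choose the white one and check it in one crop.

```bash
python3 - <<'E'
import cv2,numpy as np
t=cv2.imread("pics/top0.png");s=cv2.imread("pics/scene0.png")
c=lambda im,u,v,w,h,k:cv2.resize(im[v:v+h,u:u+w],None,fx=k,fy=k,interpolation=cv2.INTER_CUBIC)
a=np.hstack([c(t,255,165,66,50,6),c(t,370,150,66,50,6)])
b=np.hstack([c(s,262,160,66,50,6),c(s,340,215,66,50,6)])
cv2.imwrite("pics/crop1.png",np.vstack([a,b]))
E
```

```text
(no output)
```

View pics/crop1.png

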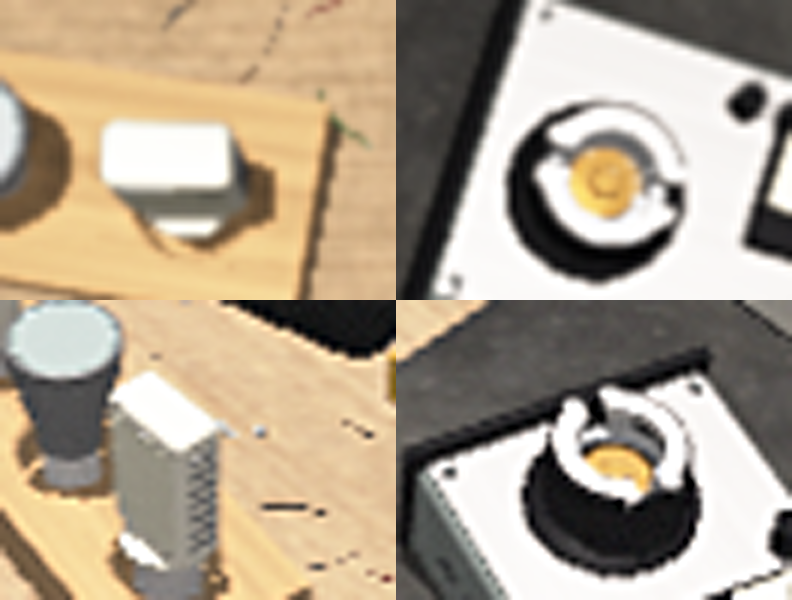

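The crop confirms the choice: a white paddle with its wide face along the image row, top face about (272–294, 185–196) in the top picture. The keyways are at about top (464/6+370…, i.e. 398,176 and 416,183). Next I rectify both cameras to the known heights to measure them.

```bash
cat > h.py <<'E'
from bench import *
import cv2,numpy as np
def proj(n,P):
    p=camera_params(n);T=np.array(p["T"]);f=200/np.tan(np.radians(p["vfov"]/2))
    K=np.array([[f,0,p["cx"]],[0,f,p["cy"]],[0,0,1.]])
    C=(np.asarray(P,float).reshape(-1,3)-T[:3,3])@T[:3,:3]*[1,-1,-1]
    return cv2.projectPoints(C,np.zeros(3),np.zeros(3),K,np.array(p["dist"],float))[0].reshape(-1,2)
def unproj(n,uv,z):
    p=camera_params(n);T=np.array(p["T"]);f=200/np.tan(np.radians(p["vfov"]/2))
    K=np.array([[f,0,p["cx"]],[0,f,p["cy"]],[0,0,1.]])
    u=cv2.undistortPoints(np.asarray(uv,float).reshape(-1,1,2),K,np.array(p["dist"],float)).reshape(-1,2)
    D=np.c_[u[:,0],-u[:,1],-np.ones(len(u))]@T[:3,:3].T
    return T[:3,3]+D*((z-T[2,3])/D[:,2:])
def rect(n,im,c,z,half=.05,s=.00025):
    # orthographic map of plane z: image right = world -y, up = world +x
    k=int(2*half/s);i=np.arange(k)
    Y,X=np.meshgrid(c[1]+half-i*s,c[0]+half-i*s)
    uv=proj(n,np.c_[X.ravel(),Y.ravel(),np.full(X.size,z)]).astype(np.float32).reshape(k,k,2)
    return cv2.remap(im,uv[...,0],uv[...,1],cv2.INTER_CUBIC)
E
python3 - <<'E'
from h import *
t=cv2.imread("pics/top0.png");s=cv2.imread("pics/scene0.png")
L=unproj("top",[[283,190.5]],.116)[0];H=unproj("top",[[471.8/6*0+370+ (610-396)/6,150+176/6]],.097)[0]
print(L,H,proj("scene",L),proj("scene",H))
L=np.round(L,2);H=np.round(H,2);print(L,H)
tiles=[]
for c,z in((L,.116),(H,.097)):
    for n,im in(("top",t),("scene",s)):
        r=rect(n,im,c,z,.04,.0002);r=cv2.resize(r,(300,300))
        for k in range(0,300,75): cv2.line(r,(k,0),(k,299),(0,0,255),1);cv2.line(r,(0,k),(299,k),(0,0,255),1)
        tiles.append(r)
cv2.imwrite("pics/rect1.png",np.vstack([np.hstack(tiles[:2]),np.hstack(tiles[2:])]))
E
```

```text
[0.52897922 0.16381207 0.116     ] [ 0.55582015 -0.09430245  0.097     ] [[288.92769017 177.52581695]] [[376.22290125 238.5352534 ]]
[0.53 0.16 0.12] [ 0.56 -0.09  0.1 ]
```

View pics/rect1.png

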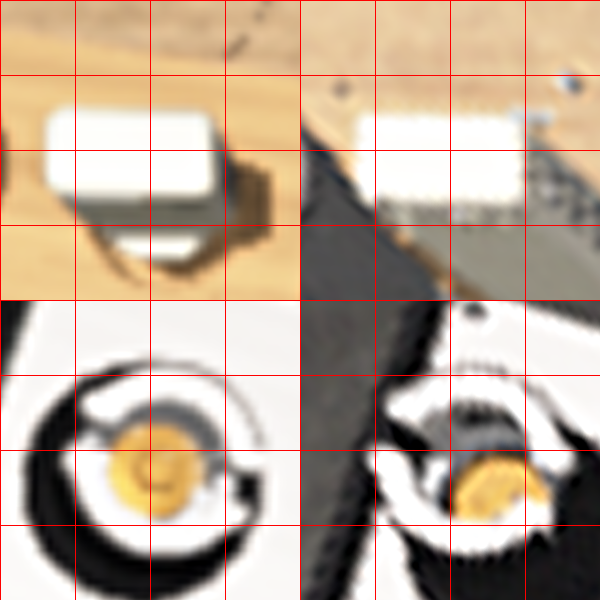

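In the rectified view the lamp's top face measures 46 x 24 mm, as it should, and is centred at about (0.529, 0.164). The lip is about 54 mm across and centred at about (0.558, −0.095), with its keyways tilted about 18°. The two cameras agree to about 2 mm. Now I move above the lamp.

The rows are not in the units I measure in: shifts go in shares of 0.8 m and turns go in shares of pi rad. I convert before sending: -0.28 m is -0.35, -0.26 m is -0.325, 0.7 rad is 0.2228.

```bash
cat > go.py <<'E'
import sys;from h import *
from scipy.spatial.transform import Rotation as R
# goal: x y z theta (angle of tool y in world)
def delta(x,y,z,th):
    s=get_state();M=R.from_quat(s["tcp_rot"]).as_matrix();a=np.arctan2(M[1,1],M[0,1])
    print("th",round(a,4),"q",np.round(s["q"],2),"t",s["time"],"d",np.round(M.T@(np.array([x,y,z])-s["ee_pos"]),4),"turn",round(a-th,4))
if __name__=="__main__": delta(*map(float,sys.argv[1:]))
E
python3 -m inch '[{"finger_gap": 0.085, "dx": -0.0375, "dy": -0.025, "yaw": 0.0255}, {"finger_gap": 0.085, "dx": -0.075, "dy": -0.05, "yaw": 0.0509}, {"finger_gap": 0.085, "dx": -0.125, "dy": -0.0813, "yaw": 0.0828}, {"finger_gap": 0.085, "dx": -0.175, "dy": -0.1125, "yaw": 0.1146}, {"finger_gap": 0.085, "dx": -0.225, "dy": -0.15, "yaw": 0.1464}, {"finger_gap": 0.085, "dx": -0.275, "dy": -0.1813, "yaw": 0.1783}, {"finger_gap": 0.085, "dx": -0.325, "dy": -0.2125, "yaw": 0.2101}, {"finger_gap": 0.085, "dx": -0.35, "dy": -0.225, "yaw": 0.2228}]' 100; python3 go.py 0.5287 0.1639 0.18 -0.01
```

```text
time: 1.5
ee_pos: [0.3705, 0.3425, 0.2316]
tcp_rot: [0.451, 0.893, -0.0, 0.001]
wrist_force: [0.7, 0.9, 0.3]
gripper_width: 0.0848
grip_force: 0.0
th 0.6354 q [ 0.61  0.22  1.71 -0.    1.21 -0.02] t 1.5 d [-0.2376  0.0213  0.0519] turn 0.6454
```

Scaled: -0.238 m is -0.2975, -0.234 m is -0.2925, 0.63 rad is 0.2005.

```bash
python3 -m inch '[{"finger_gap": 0.085, "dx": -0.0375, "dy": 0.0038, "yaw": 0.0286}, {"finger_gap": 0.085, "dx": -0.0813, "dy": 0.0075, "yaw": 0.0573}, {"finger_gap": 0.085, "dx": -0.125, "dy": 0.0113, "yaw": 0.0859}, {"finger_gap": 0.085, "dx": -0.175, "dy": 0.0163, "dz": 0.0125, "yaw": 0.1146}, {"finger_gap": 0.085, "dx": -0.225, "dy": 0.02, "dz": 0.025, "yaw": 0.1464}, {"finger_gap": 0.085, "dx": -0.2688, "dy": 0.0238, "dz": 0.05, "yaw": 0.1783}, {"finger_gap": 0.085, "dx": -0.2925, "dy": 0.0263, "dz": 0.0625, "yaw": 0.2005}, {"finger_gap": 0.085, "dx": -0.2975, "dy": 0.0263, "dz": 0.065, "yaw": 0.2053}]'; python3 go.py 0.5287 0.1639 0.077 -0.01
```

```text
time: 2.3
ee_pos: [0.5283, 0.1651, 0.1781]
tcp_rot: [0.71, 0.704, -0.001, -0.0]
wrist_force: [-0.4, 0.4, 0.1]
gripper_width: 0.0851
grip_force: 0.0
th -0.0078 q [ 0.18  0.35  1.67 -0.    1.12  0.19] t 2.3 d [-0.0011  0.0006  0.1011] turn 0.0022
```

Scaled: 0.101 m is 0.1263, 0.098 m is 0.1225.

```bash
python3 -m inch '[{"finger_gap": 0.085, "dx": -0.0013, "dz": 0.025}, {"finger_gap": 0.085, "dx": -0.0013, "dz": 0.0625}, {"finger_gap": 0.085, "dx": -0.0013, "dz": 0.1}, {"finger_gap": 0.085, "dx": -0.0013, "dz": 0.1225}, {"finger_gap": 0.085, "dx": -0.0013, "dz": 0.1263}]' && python3 -m inch '[{"finger_gap": 0.05}, {"finger_gap": 0.035}, {"finger_gap": 0.02}, {"finger_gap": 0.02}, {"finger_gap": 0.015}, {"finger_gap": 0.015}, {"finger_gap": 0.015}, {"finger_gap": 0.015}]' 30; python3 go.py 0.5287 0.1639 0.077 -0.01
```

```text
time: 2.8
ee_pos: [0.5252, 0.1665, 0.0767]
tcp_rot: [0.708, 0.706, -0.002, -0.001]
wrist_force: [-0.7, 0.6, 0.1]
gripper_width: 0.0851
grip_force: 0.0
time: 3.6
ee_pos: [0.5282, 0.1661, 0.0793]
tcp_rot: [0.709, 0.706, 0.001, 0.0]
wrist_force: [-0.6, 0.8, 6.9]
gripper_width: 0.0237
grip_force: 33.2
th -0.0041 q [0.18 0.48 1.77 0.   0.9  0.18] t 3.6 d [-0.0022  0.0005  0.0023] turn 0.0059
```

Scaled: -0.123 m is -0.1538, -0.01 m is -0.0125.

```bash
python3 -m inch '[{"finger_gap": 0.01}, {"finger_gap": 0.01}, {"finger_gap": 0.01, "dz": -0.0125}, {"finger_gap": 0.01, "dz": -0.0375}, {"finger_gap": 0.01, "dz": -0.075}, {"finger_gap": 0.01, "dz": -0.1125}, {"finger_gap": 0.01, "dz": -0.1438}, {"finger_gap": 0.01, "dz": -0.1538}]' 100; python3 go.py 0.5579 -0.0948 0.2 -0.3
python3 - <<'E'
from h import *
# tester yaw: holes of plate edges; rectify at z=.061 and take long straight edges
t=cv2.imread("pics/top0.png");r=rect("top",t,(.53,-.14),.061,.13,.0005)
g=cv2.cvtColor(r,cv2.COLOR_BGR2GRAY);m=(g>190).astype(np.uint8)
n,l,st,ce=cv2.connectedComponentsWithStats(cv2.morphologyEx(m,cv2.MORPH_OPEN,np.ones((5,5))))
i=1+np.argmax(st[1:,4]);p=np.column_stack(np.where(l==i))[:,::-1].astype(np.int32)
(c,s,a)=cv2.minAreaRect(p);print("center world",.53+.13-c[1]*.0005,-.14+.13-c[0]*.0005,"size",np.array(s)*.5,"ang",a)
E
```

```text
time: 4.4
ee_pos: [0.529, 0.1662, 0.2044]
tcp_rot: [0.709, 0.706, 0.002, 0.001]
wrist_force: [0.1, 0.2, 0.1]
gripper_width: 0.0232
grip_force: 97.9
th -0.004 q [ 0.18  0.32  1.65 -0.    1.17  0.18] t 4.4 d [-0.2609  0.0299  0.0044] turn 0.296
center world 0.5471277313232422 -0.13791400146484376 size [178.75628662 119.10926056] ang 19.179006576538086
```

Scaled: -0.259 m is -0.3238, -0.03 m is -0.0375, 0.331 rad is 0.1054.

```bash
python3 -m inch '[{"finger_gap": 0.01, "dx": -0.0375, "dy": 0.005, "yaw": 0.0127}, {"finger_gap": 0.01, "dx": -0.0813, "dy": 0.01, "yaw": 0.0255}, {"finger_gap": 0.01, "dx": -0.1313, "dy": 0.015, "yaw": 0.0414}, {"finger_gap": 0.01, "dx": -0.1813, "dy": 0.0213, "yaw": 0.0573}, {"finger_gap": 0.01, "dx": -0.2313, "dy": 0.0263, "yaw": 0.0732}, {"finger_gap": 0.01, "dx": -0.275, "dy": 0.0313, "yaw": 0.0891}, {"finger_gap": 0.01, "dx": -0.3088, "dy": 0.0363, "yaw": 0.1003}, {"finger_gap": 0.01, "dx": -0.3238, "dy": 0.0375, "yaw": 0.1054}]';python3 -m inch '[{"finger_gap": 0.01}, {"finger_gap": 0.01}]'; python3 go.py 0.558 -0.0926 0.2 -0.335
python3 - <<'E'
from h import *
t=camera("top");s=camera("scene");cv2.imwrite("pics/t2.png",t);cv2.imwrite("pics/s2.png",s)
e=get_state()["ee_pos"];print(e,proj("scene",[e[0],e[1],e[2]-.069]))
u,v=np.round(proj("scene",[e[0],e[1],.13])[0]).astype(int)
a=cv2.resize(s[v-50:v+50,u-50:u+50],(600,600),interpolation=cv2.INTER_CUBIC)
b=cv2.resize(t[140:220,380:440],None,fx=3,fy=3,interpolation=cv2.INTER_CUBIC)
o=np.zeros((600,800,3),np.uint8);o[:,:600]=a;o[:240,610:790]=b;print(u-50,v-50);cv2.imwrite("pics/c2.png",o)
E
```

```text
time: 5.2
ee_pos: [0.5562, -0.0955, 0.2005]
tcp_rot: [0.816, 0.578, -0.0, -0.0]
wrist_force: [-0.1, 0.9, -0.7]
gripper_width: 0.0232
grip_force: 98.0
time: 5.4
ee_pos: [0.5558, -0.0922, 0.2008]
tcp_rot: [0.815, 0.579, -0.0, -0.001]
wrist_force: [0.4, -0.4, -0.6]
gripper_width: 0.0227
grip_force: 98.0
th -0.3346 q [-0.29  0.34  1.63  0.    1.18  0.05] t 5.4 d [0.0004 0.0023 0.0008] turn 0.0004
[ 0.55592982 -0.09167047  0.20104352] [[377.14269352 227.37487939]]
327 178
```

View pics/c2.png

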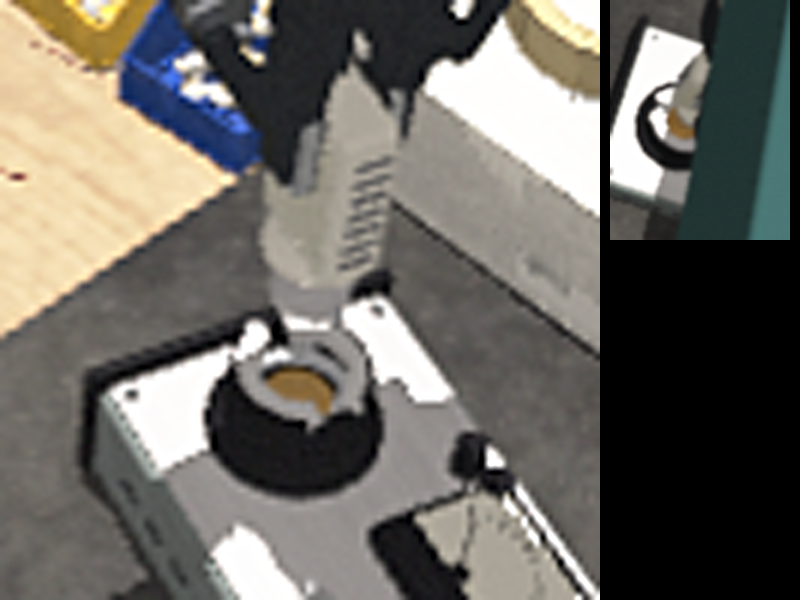

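The lamp is firmly held and its cap hangs above the holder (mouth near crop (305,375), cap bottom near (308,320)). I overlay the model to judge the lateral offset.

```bash
cat > ov.py <<'E'
from h import *
def overlay(s,lx,ly,lz,yaw,hx,hy,hyaw,u0,v0,w=100,k=6,n="scene"):
    a=cv2.resize(s[v0:v0+w,u0:u0+w],None,fx=k,fy=k,interpolation=cv2.INTER_CUBIC)
    t=np.linspace(0,2*np.pi,60)
    def rot(P,x,y,z,w_):
        c,s_=np.cos(w_),np.sin(w_);P=np.asarray(P,float);return np.c_[x+c*P[:,0]-s_*P[:,1],y+s_*P[:,0]+c*P[:,1],z+P[:,2]]
    def line(P,col):
        q=(proj(n,P)-[u0,v0]+.5)*k-.5;cv2.polylines(a,[np.round(q).astype(np.int32)],False,col,1)
    C=lambda r,z:np.c_[r*np.cos(t),r*np.sin(t),0*t+z]
    for r,z in((.009,0),(.015,.006),(.015,.028),(.02,.028),(.02,.034)): line(rot(C(r,z),lx,ly,lz,yaw),(0,0,255))
    B=[[.012,.023],[-.012,.023],[-.012,-.023],[.012,-.023],[.012,.023]]
    line(rot([b+[.036] for b in B],lx,ly,lz,yaw),(0,255,0))
    for b in B[:4]: line(rot([b+[.036],b+[.106]],lx,ly,lz,yaw),(0,255,0))
    for sg in(1,-1): line(rot([[0,sg*.015,.011],[0,sg*.0205,.011]],lx,ly,lz,yaw),(255,0,255))
    for r,z in((.027,0),(.017,0),(.027,-.036)): line(rot(C(r,z),hx,hy,.097,hyaw),(255,128,0))
    for sg in(1,-1): line(rot([[-.005,sg*.017,0],[-.005,sg*.023,0],[.005,sg*.023,0],[.005,sg*.017,0]],hx,hy,.097,hyaw),(0,200,255))
    return a
E
python3 - <<'E'
from ov import *
s=cv2.imread("pics/s2.png");s0=cv2.imread("pics/scene0.png")
a=overlay(s,.5558,-.0920,.201-.0693,-.335,.5581,-.0957,-.335,340,195,65,8)
b=overlay(s0,9,9,.1,0,.5581,-.0957,-.335,350,222,48,5)
o=np.zeros((520,770,3),np.uint8);o[:520,:520]=a;o[:240,525:765]=b;cv2.imwrite("pics/c3.png",o)
E
```

```text
(no output)
```

View pics/c3.png

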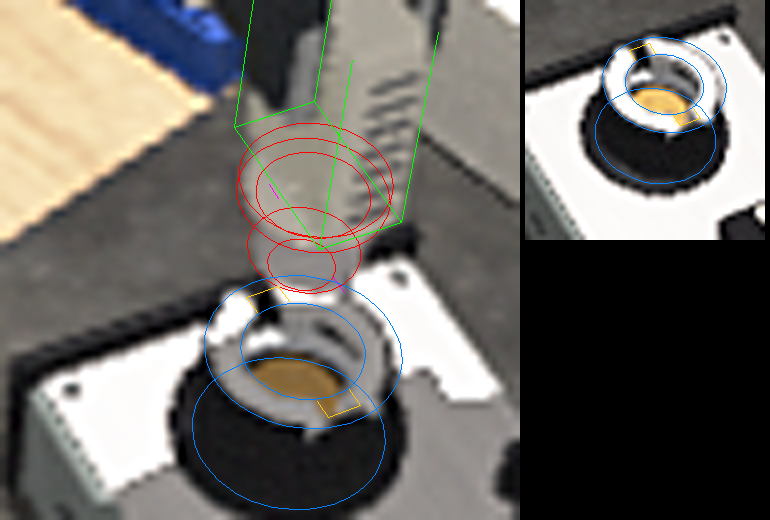

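```bash
python3 - <<'E'
from ov import *
s=cv2.imread("pics/s2.png")
a=overlay(s,.5558,-.0920,.201-.0693,-.335,.5579,-.0955,-.335,352,180,75,8)
r=cv2.resize(s[180:255,352:427],None,fx=8,fy=8,interpolation=cv2.INTER_LANCZOS4)
cv2.imwrite("pics/c4.png",np.hstack([r[:,:395],a[:,:395]]))
E
```

```text
(no output)
```

View pics/c4.png

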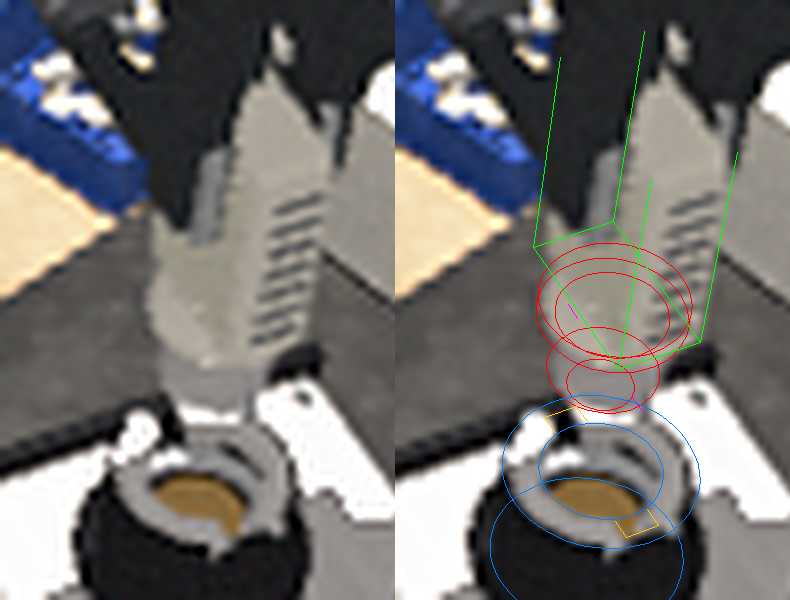

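The crop shows the lamp hanging upright. Its cap is centred near crop x=208 and the mouth near x=204. The keyways are at about (172,412) and (235,530), which fits the overlay to about 1 px (2 mm). I move to the computed target and lower until I feel contact.

Scaled: 0.03 m is 0.0375, 0.02 m is 0.025.

```bash
python3 go.py .558 -.0927 .17 -.335; python3 -m inch '[{"finger_gap": 0.01, "dx": 0.0006, "dy": 0.0028, "dz": 0.0125}, {"finger_gap": 0.01, "dx": 0.0006, "dy": 0.0028, "dz": 0.025}, {"finger_gap": 0.01, "dx": 0.0006, "dy": 0.0028, "dz": 0.0375}, {"finger_gap": 0.01, "dx": 0.0006, "dy": 0.0028, "dz": 0.0375}, {"finger_gap": 0.01, "dx": 0.0006, "dy": 0.0028, "dz": 0.0375}]'; python3 go.py .558 -.0927 .16 -.335
```

```text
th -0.3334 q [-0.29  0.34  1.63  0.    1.18  0.05] t 5.5 d [-0.0003  0.0023  0.031 ] turn 0.0016
time: 6.0
ee_pos: [0.5582, -0.0932, 0.1707]
tcp_rot: [0.815, 0.579, -0.0, -0.001]
wrist_force: [0.6, -0.6, -1.4]
gripper_width: 0.0231
grip_force: 98.0
th -0.3348 q [-0.29  0.37  1.66 -0.    1.11  0.05] t 6.0 d [ 0.0004 -0.0004  0.0107] turn 0.0002
```

Scaled: 0.01 m is 0.0125, 0.008 m is 0.01.

```bash
python3 -m inch '[{"finger_gap": 0.01, "dz": 0.005}, {"finger_gap": 0.01, "dz": 0.01}, {"finger_gap": 0.01, "dz": 0.0125}, {"finger_gap": 0.01, "dz": 0.0125}]'; python3 -m inch '[{"finger_gap": 0.01, "dz": 0.0025}, {"finger_gap": 0.01, "dz": 0.005}, {"finger_gap": 0.01, "dz": 0.005}]';  python3 go.py .558 -.0927 .1423 -.335
```

```text
time: 6.4
ee_pos: [0.5584, -0.0934, 0.161]
tcp_rot: [0.815, 0.579, -0.0, -0.0]
wrist_force: [-0.9, -0.3, -0.3]
gripper_width: 0.0231
grip_force: 98.0
time: 6.7
ee_pos: [0.5585, -0.0934, 0.1571]
tcp_rot: [0.815, 0.579, -0.0, -0.0]
wrist_force: [0.3, 0.4, -1.5]
gripper_width: 0.0228
grip_force: 98.0
th -0.3351 q [-0.29  0.39  1.67 -0.    1.08  0.05] t 6.7 d [ 0.0005 -0.0007  0.0148] turn -0.0001
```

Scaled: 0.004 m is 0.005, 0.002 m is 0.0025.

```bash
python3 -m inch '[{"finger_gap": 0.01, "dz": 0.0025}, {"finger_gap": 0.01, "dz": 0.005}, {"finger_gap": 0.01, "dz": 0.005}]'; python3 -m inch '[{"finger_gap": 0.01, "dz": 0.0025}, {"finger_gap": 0.01, "dz": 0.005}, {"finger_gap": 0.01, "dz": 0.005}]';  python3 go.py .558 -.0927 .1423 -.335
```

```text
time: 7.0
ee_pos: [0.5588, -0.0935, 0.1533]
tcp_rot: [0.815, 0.579, 0.0, 0.0]
wrist_force: [-0.4, -0.2, 2.1]
gripper_width: 0.0228
grip_force: 98.2
time: 7.3
ee_pos: [0.5588, -0.0935, 0.1494]
tcp_rot: [0.815, 0.579, 0.0, 0.0]
wrist_force: [-0.7, 1.2, 3.4]
gripper_width: 0.0231
grip_force: 98.6
th -0.335 q [-0.29  0.4   1.68 -0.    1.07  0.05] t 7.3 d [ 0.0005 -0.001   0.0071] turn -0.0
```

Scaled: 0.005 m is 0.0063, 0.004 m is 0.005.

```bash
python3 -m inch '[{"finger_gap": 0.01, "dz": 0.0025}, {"finger_gap": 0.01, "dz": 0.005}, {"finger_gap": 0.01, "dz": 0.0063}, {"finger_gap": 0.01, "dz": 0.0063}]'; python3 -m inch '[{"finger_gap": 0.01, "dz": 0.0013}, {"finger_gap": 0.01, "dz": 0.0025}, {"finger_gap": 0.01, "dz": 0.0025}]';  python3 -m inch '[{"finger_gap": 0.01, "dz": 0.0013}, {"finger_gap": 0.01, "dz": 0.0013}]'; python3 go.py .558 -.0927 .1423 -.335
```

```text
time: 7.7
ee_pos: [0.5588, -0.0935, 0.1445]
tcp_rot: [0.815, 0.579, 0.0, 0.0]
wrist_force: [-1.2, 0.2, 6.2]
gripper_width: 0.0227
grip_force: 98.8
time: 8.0
ee_pos: [0.5589, -0.0935, 0.1426]
tcp_rot: [0.815, 0.579, 0.0, 0.0]
wrist_force: [-0.4, 1.0, 7.9]
gripper_width: 0.0227
grip_force: 99.1
time: 8.2
ee_pos: [0.559, -0.0935, 0.1422]
tcp_rot: [0.815, 0.579, 0.0, 0.0]
wrist_force: [-2.3, 2.0, 11.2]
gripper_width: 0.0226
grip_force: 100.2
th -0.335 q [-0.29  0.41  1.68 -0.    1.05  0.05] t 8.2 d [ 0.0004 -0.0012 -0.0001] turn 0.0
```

The lamp is home: the force rises past the spring's 8.5 N at the expected height. I press slightly more, then turn in steps and watch the side force.

Scaled: 0.001 m is 0.0013.

```bash
python3 -m inch '[{"finger_gap": 0.01, "dz": 0.0013}, {"finger_gap": 0.01, "dz": 0.0013}]'; python3 -m inch '[{"finger_gap": 0.01, "dy": 0.0001, "yaw": 0.0223}, {"finger_gap": 0.01, "dy": 0.0003, "yaw": 0.0446}, {"finger_gap": 0.01, "dy": 0.0005, "yaw": 0.07}, {"finger_gap": 0.01, "dx": -0.0001, "dy": 0.0006, "yaw": 0.0955}, {"finger_gap": 0.01, "dx": -0.0001, "dy": 0.0008, "yaw": 0.121}, {"finger_gap": 0.01, "dx": -0.0003, "dy": 0.0009, "yaw": 0.1464}, {"finger_gap": 0.01, "dx": -0.0003, "dy": 0.0009, "yaw": 0.1464}]'; python3 go.py .558 -.0927 .1423 -1.735; python3 -c "
from bench import *;print(get_state()['wrist_torque'])"
```

```text
time: 8.4
ee_pos: [0.5591, -0.0935, 0.1419]
tcp_rot: [0.815, 0.579, 0.0, 0.001]
wrist_force: [-3.2, 1.1, 16.5]
gripper_width: 0.0227
grip_force: 101.0
time: 9.1
ee_pos: [0.5589, -0.0932, 0.1419]
tcp_rot: [0.926, 0.377, 0.0, -0.0]
wrist_force: [-4.7, 2.4, 18.5]
gripper_width: 0.0229
grip_force: 100.8
th -0.7971 q [-0.29  0.41  1.68  0.    1.05  0.51] t 9.1 d [-0.0002 -0.001  -0.0004] turn 0.9379
[0.8054182  1.21077301 0.11713233]
```

Scaled: 0.46 rad is 0.1464.

```bash
python3 -m inch '[{"finger_gap": 0.01, "yaw": 0.0255}, {"finger_gap": 0.01, "yaw": 0.0509}, {"finger_gap": 0.01, "yaw": 0.0764}, {"finger_gap": 0.01, "yaw": 0.1019}, {"finger_gap": 0.01, "yaw": 0.1273}, {"finger_gap": 0.01, "yaw": 0.1464}, {"finger_gap": 0.01, "yaw": 0.1464}]'; python3 go.py .558 -.0927 .1423 -1.735; python3 -c "
from bench import *;print(get_state()['wrist_torque'])"
```

```text
time: 9.8
ee_pos: [0.5594, -0.0937, 0.1419]
tcp_rot: [0.988, 0.157, 0.0, 0.0]
wrist_force: [-5.0, 1.6, 17.2]
gripper_width: 0.0226
grip_force: 100.5
th -1.2563 q [-0.29  0.41  1.68  0.    1.05  0.97] t 9.8 d [-0.001  -0.0013 -0.0004] turn 0.4787
[0.44299622 0.95866444 0.1844138 ]
```

Scaled: -0.0005 m is -0.0006, -0.0004 m is -0.0005, 0.44 rad is 0.1401.

```bash
python3 -m inch '[{"finger_gap": 0.01, "dx": -0.0001, "yaw": 0.0255}, {"finger_gap": 0.01, "dx": -0.0003, "yaw": 0.0509}, {"finger_gap": 0.01, "dx": -0.0004, "yaw": 0.0764}, {"finger_gap": 0.01, "dx": -0.0005, "yaw": 0.1019}, {"finger_gap": 0.01, "dx": -0.0006, "yaw": 0.1273}, {"finger_gap": 0.01, "dx": -0.0006, "yaw": 0.1401}, {"finger_gap": 0.01, "dx": -0.0006, "yaw": 0.1401}]'; python3 go.py .558 -.0927 .1423 -1.735; python3 -c "
from bench import *;print(get_state()['wrist_torque'])"
```

```text
time: 10.5
ee_pos: [0.5596, -0.0944, 0.1419]
tcp_rot: [0.998, -0.062, 0.001, 0.001]
wrist_force: [-2.6, -0.6, 15.8]
gripper_width: 0.0229
grip_force: 100.2
th -1.6956 q [-0.29  0.41  1.68 -0.    1.05  1.41] t 10.5 d [-0.0017 -0.0015 -0.0004] turn 0.0394
[0.03727111 0.74324309 0.19839202]
```

Now I turn a little further to find the stop.

Scaled: 0.05 rad is 0.0159.

```bash
for i in 1; do python3 -m inch '[{"finger_gap": 0.01, "yaw": 0.0095}, {"finger_gap": 0.01, "yaw": 0.0159}, {"finger_gap": 0.01, "yaw": 0.0159}]'; python3 -c "
from bench import *;s=get_state();print(s['wrist_torque'],s['q'][5])"; python3 -m inch '[{"finger_gap": 0.01, "yaw": 0.0095}, {"finger_gap": 0.01, "yaw": 0.0159}, {"finger_gap": 0.01, "yaw": 0.0159}]'; python3 go.py .558 -.0927 .1423 -1.735; python3 -c "
from bench import *;s=get_state();print(s['wrist_torque'],s['q'][5])"; done
```

```text
time: 10.8
ee_pos: [0.5596, -0.0945, 0.1419]
tcp_rot: [0.996, -0.087, 0.001, 0.001]
wrist_force: [-2.9, -0.2, 15.7]
gripper_width: 0.0229
grip_force: 100.2
[0.00973978 0.74246721 0.18312328] 1.4568001375421429
time: 11.1
ee_pos: [0.5596, -0.0946, 0.142]
tcp_rot: [0.994, -0.112, 0.001, 0.001]
wrist_force: [-3.6, -0.2, 15.4]
gripper_width: 0.0229
grip_force: 100.2
th -1.7949 q [-0.29  0.41  1.68 -0.    1.05  1.51] t 11.1 d [-0.0019 -0.0015 -0.0003] turn -0.0599
[-0.07382635  0.73671813  0.24767592] 1.506783786546097
```

The rows are not in the units I measure in: shifts go in shares of 0.8 m and turns go in shares of pi rad. I convert before sending: 0.06 rad is 0.0191.

```bash
python3 -m inch '[{"finger_gap": 0.01, "yaw": 0.0095}, {"finger_gap": 0.01, "yaw": 0.0191}, {"finger_gap": 0.01, "yaw": 0.0191}]'; python3 -m inch '[{"finger_gap": 0.01}, {"finger_gap": 0.01}, {"finger_gap": 0.01}]'; python3 go.py .558 -.0927 .1423 -1.735; python3 - <<'E'
from ov import *
s=get_state();print(s['wrist_torque'],s['q'][5])
e=s["ee_pos"];im=camera("scene");t=camera("top");cv2.imwrite("pics/s5.png",im);cv2.imwrite("pics/t5.png",t)
r=cv2.resize(im[185:260,340:415],None,fx=8,fy=8,interpolation=cv2.INTER_LANCZOS4)
o=np.zeros((600,800,3),np.uint8);o[:,:600]=r;o[:250,605:795]=cv2.resize(im[130:230,220:296],(190,250));cv2.imwrite("pics/c5.png",o)
E
```

```text
time: 11.4
ee_pos: [0.5604, -0.0939, 0.1419]
tcp_rot: [0.99, -0.142, 0.002, -0.0]
wrist_force: [-0.7, 2.6, 13.2]
gripper_width: 0.0229
grip_force: 99.9
time: 11.7
ee_pos: [0.5604, -0.0939, 0.1419]
tcp_rot: [0.99, -0.142, 0.002, -0.0]
wrist_force: [-1.3, 1.7, 13.9]
gripper_width: 0.0228
grip_force: 99.9
th -1.8548 q [-0.29  0.41  1.68  0.    1.05  1.57] t 11.7 d [-0.0026 -0.0005 -0.0004] turn -0.1198
[0.47941829 0.04640034 0.2212551 ] 1.5662814392655606
```

View pics/c5.png

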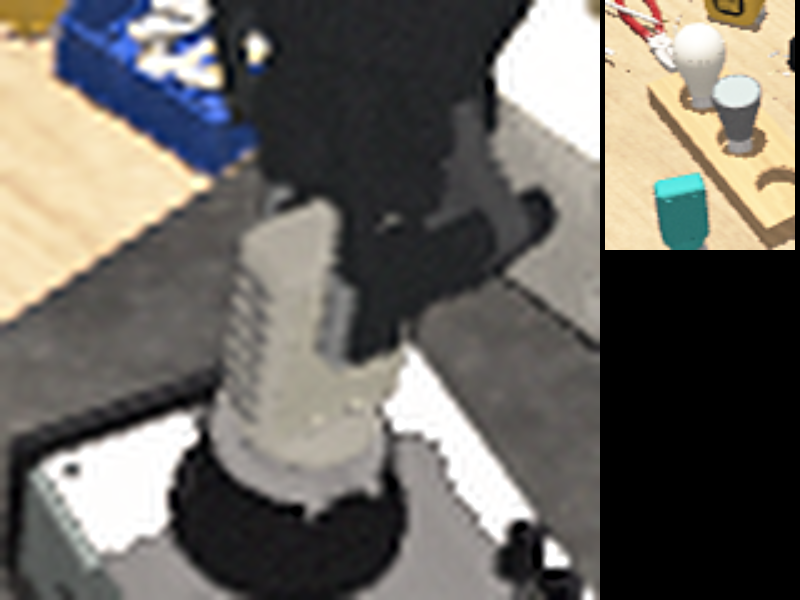

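The lamp sits down in the holder with its collar near the lip, turned about a quarter turn from how it went in. The globe, spot lamp and turquoise look-alike are untouched. I press slightly further to confirm the stop.

Scaled: 0.05 rad is 0.0159.

```bash
python3 -m inch '[{"finger_gap": 0.01, "yaw": 0.0095}, {"finger_gap": 0.01, "yaw": 0.0159}, {"finger_gap": 0.01, "yaw": 0.0159}, {"finger_gap": 0.01, "yaw": 0.0159}]'; python3 -c "
from bench import *;s=get_state();print(s['wrist_torque'],s['q'][5])"; 
```

```text
time: 12.2
ee_pos: [0.5604, -0.0939, 0.1419]
tcp_rot: [0.986, -0.166, 0.002, -0.0]
wrist_force: [-1.4, 2.2, 12.9]
gripper_width: 0.0227
grip_force: 99.9
[ 0.43765367 -0.04476287  0.59032255] 1.6156388513741589
```

The torque jumped from 0.22 to 0.59 N m, so the lamp is on the stop. It is still pressed home with about 13 N. I hold briefly to check it is steady, then hand in.

Scaled: 0.0003 m is 0.0004, -0.01 rad is -0.0032.

```bash
python3 -m inch '[{"finger_gap": 0.01, "dz": 0.0004, "yaw": -0.0032}, {"finger_gap": 0.01, "dz": 0.0004, "yaw": -0.0032}, {"finger_gap": 0.01, "dz": 0.0004, "yaw": -0.0032}, {"finger_gap": 0.01, "dz": 0.0004, "yaw": -0.0032}, {"finger_gap": 0.01, "dz": 0.0004, "yaw": -0.0032}]'; python3 -c "
from bench import *;s=get_state();print(s['wrist_torque'],s['wrist_force'],s['ee_pos'],abs(s['joint_velocities']).max())
if s['wrist_torque'][2]>.3 and s['wrist_force'][2]>9.5: print(sign_off())"
```

```text
time: 12.7
ee_pos: [0.5604, -0.094, 0.1418]
tcp_rot: [0.987, -0.161, 0.002, -0.0]
wrist_force: [-2.6, 2.5, 15.9]
gripper_width: 0.023
grip_force: 100.3
[0.42637472 0.09948458 0.3802663 ] [-2.58557693  2.50413845 15.87137081] [ 0.56038631 -0.09396094  0.14183031] 0.0024851908619799696
the job is handed in; nothing more can be done
None
```

I handed the job in at 12.7 s: the white flat lamp is pressed home in the tester (about 16 N), turned clockwise to the stop and still gripped, and the other lamps are untouched in the tray; no verdict came back.

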